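Pin the lever and hold the force probe on its mark

TASK

On the lever rig, first push the headed hinge pin fully home into the fork. Then take the force probe from the wooden rack and, keeping it upright, press its tip gently down on the ring marked near the lever's free end until the lever is level, its top flush with the top of the index post; finish holding the probe there, pressed and gripped, with only the probe touching the lever. Do not disturb the other things on the bench.

Things in the scene. Friction and masses are not known exactly. Their poses are not given: they have to be found in the camera images.
- rig: Lever rig, fixed; place and yaw vary. Grey base plate 120 x 340 x 12 mm; origin on the bench, z up, y along the lever. At y = +110 mm the aluminium fork: two cheeks 8 mm thick, 34 wide, outer faces at x = -18 and +18, tops 106 mm above the bench; hinge axis along x, 85 mm above the bench. The pin's head stands out on the -x side, towards the robot. A spring strut is under the lever at y = -20.
- lever: Aluminium bar 28 mm wide, 14 thick, hinged in the fork, free end 242 mm from the hinge. Origin on the hinge axis; x along that axis, y away from the free end, z normal to its flat top 7 mm above the origin. A spring holds it about -0.12 rad about x (free end up). Level (top 92 mm above the bench) takes about 3.5 N on the ring, 0.14 N per mm down; no stop at level, it goes 0.14 rad beyond.
- spot (a point): Centre of the marked ring (dark line, 25 mm outside, 21 mm inside diameter) on the lever's top face, 220 mm from the hinge; about 118 mm above the bench at rest and 92 mm when the lever is level.
- pin (a joint): Slide of the headed steel hinge pin along the rig's +x, in m: 0 = farthest out (underside of head 30 mm off the fork's cheek), 0.030 = fully home, head against the cheek. Starts 0 to 0.010. Guided in the holes with about 4 N friction; stays where it is left.
- pin_head (a point): Centre of the outer flat face of the pin's head (head 18 mm diameter, 8 mm thick; shaft 8 mm), 85 mm above the bench; its x axis is the rig's x, the direction to push. When home this face stands 26 mm from the lever's centre plane.
- rack: Wooden rack block 150 x 60 x 40 mm, fixed to the bench; origin under its centre. Two holes 14 mm diameter, 36 mm deep, at x = -40 and +40 mm on its top; one holds the probe, the other the stirrer (either way round).
- probe: Force probe, about 110 g: plain stout grey cylinder 28 mm diameter, 88 long, with a steel rod 10 mm diameter, 30 long below it. Origin at the rod's tip, z up along its axis. In the rack it stands upright, rod in the hole, shoulder on the rack's top: tip 10 mm and top end 128 mm above the bench. Grip it about 70 to 95 mm above the tip.
- stirrer: Bystander in the rack's other hole: slim steel stem 9 mm with a small flat paddle 24 x 6 x 22 mm on top, 110 mm long in all, origin at its lower end. Leave it.
- jar: White screw-top jar, 56 mm diameter, 90 mm tall; bystander, beyond the rig.
- cup: Clear plastic cup, 84 mm rim, 80 mm tall; bystander.
- dropper: Small yellow pointed dropper bottle, 32 mm diameter, 70 mm tall; bystander, beside the rack.
- weight: Brass weight with a knob, 40 mm diameter, 40 mm tall; bystander, in front of the rig.
- dish: White dish, 80 mm across, 18 mm tall; bystander, beyond the rig.
- bung: Cork bung, 32 mm diameter, 28 mm tall; bystander, beyond the rig.
- index_top (a point): Centre of the flat top of the index post (30 x 12 mm), 92 mm above the bench, at y = -152 mm on the rig, just past the lever's free end.
Things that resemble listed ones, but are neither listed nor needed, are in the scene too. What is shaped like the probe but red or yellow is not meant.

How it is judged:
By the outcome, as a careful person would: the job done as asked, in the order asked, and still so for the second after the job is handed in, while the arm keeps its last pose, push and grip.
It also fails if it takes over 48 s, if anything falls off the work surface, if the arm or the gripper's body presses on something with over 40 N, if the wrist force passes 120 N, or if a joint passes its speed limit or range.

ROBOT

A 7-joint arm with a two-finger parallel gripper is mounted at the origin on the work surface. World frame = base frame: x ahead of the robot, y to its left, z up, the work surface at z = 0. Lengths are in m, angles in rad, forces in N, time in s.
With the tool pointing down it reaches from about 0.35 to 0.9 m from the base axis. Payload 8.1 kg.
Tool frame: the origin (TCP) lies at the centre of the arm's flange, where the gripper is bolted on; the fingertips stand 178 mm ahead of it and the grasp point (between the pads) lies 159 mm ahead of it; z points along the fingers, y is the direction in which the jaws open and shut (so a half turn about z gives the same grasp; the last joint's range is limited). The gripper opens to 92 mm and grips with 3 to 60 N. Pads are 19 mm wide; open, the fingers measure 130 mm over their backs; the gripper's body (75 mm by 190 mm) begins 47 mm behind the grasp point.
Start: joints at [1.232, 0.434, 0.025, 1.573, -0.012, 1.134, -0.075], TCP at [0.146, -0.608, 0.405] pointing down, gripper open.
Joint ranges: [-2.62, 2.62], [-0.44, 2.09], [-1.27, 1.32], [0.08, 2.57], [-1.32, 4.46], [0.12, 2], [-2.74, 2.74]. Speed limits (rad/s): [2.22, 2.22, 3.01, 3.01, 3.14, 3.14, 3.14].

INTERFACE

Orientations are given as a rotation vector (axis times angle).
In Python, from cell import arm gives the robot as it stands. The module is installed in compiled form; this text tells all that it offers.
- The arm moves only by the tool move_arm, never from a script. Its argument "steps" is a list of rows, each a list of 4 numbers: the shift along the tool's x, y, z in mm, then the turn about the tool's z in rad. In form: [[x, y, z, twist], ...]. A call has 1 to 20 rows; each row is the pose to reach, as a shift and turn from the pose commanded when the call began, along the tool's axes at that moment; what a row does not reach only later rows make up. A row lasts 1/8 s, in which the tool goes at most 62.5 mm and 10.7 degrees, less where a joint would pass 70% of its speed; a pose out of reach is approached as far as the arm can. A call with a gripper value outside its range is refused whole. "grip" is the finger opening in mm, from 0 to 91.8, set as the call begins (left out, the last holds). The fingers move at their own pace and stop on an object; "grip_force" is the grip in N (left out, the last holds). Time passes only in rows, so rows that repeat a pose let the fingers close. It gives the time, the measured TCP pose, the force and the opening at its end, in the units of the state.
- arm.observe(): the state, without advancing time (a new reading comes with each control period).
- arm.get_image(name): name is "side" or "top"; returns the picture (384x512x3 uint8, red, green, blue); there is no depth.
- arm.camera_info(name): a dict with "mtx" (3x3 intrinsics, pixels), "pose" (4x4, takes a point from camera to world coordinates). Camera axes: x right, y down, z forward; pixel columns grow to the right and rows downward; lengths in m; the calibration is good to about 2 mm. A picture is of the moment at which its call begins. camera_info takes no time and is no camera call.
- arm.sign_off(): hands the job in, once; it reports no verdict.
The state is a dict: "clock": time; "joints": joint angles; "dq": joint speeds; "joint_efforts": joint torques, N m; "position": TCP position; "ee_rot": TCP orientation; "force": force on the tool from outside, world axes, zero at the start; "ft_torque": the same for the moment, N m; "width": opening from 0.0 (shut) to 1.0 (fully open).
Only numpy, scipy, OpenCV 4.12 (cv2) and the standard library are available. Lean on these libraries where they do the work, as an engineer would, in place of code of your own. Each camera call takes 0.05 s, during which the arm holds its last target.

## Working session

There is one attempt and no reset: what is moved stays moved. The work goes in short steps, Python scripts to look and compute and a tool call to move; the robot and the scene stay as the last step left them, time stands still between calls to the robot, and variables do not carry over. Pictures are saved under pics/ and viewed, and the job is handed in when it is done.

Besides the shell and the picture viewer there is one more tool, called after "Call:" as name(argument=value, ...), one argument or row to a line, values as JSON. move_arm: Moves the arm, as the interface text tells. Its arguments: {"type":"object","properties":{"steps":{"type":"array"},"grip":{"type":"number"},"grip_force":{"type":"number"}},"required":["steps"]}

```bash
mkdir -p pics
python3 - <<'E'
from cell import arm
import cv2,numpy as np
np.set_printoptions(precision=4,suppress=True)
s=arm.observe()
for k in s: print(k,s[k])
for n in("side","top"):
    im=arm.get_image(n); cv2.imwrite(f"pics/{n}0.png",im[:,:,::-1])
    c=arm.camera_info(n); print(n,np.array(c["mtx"]),np.array(c["pose"]))
E
```

```text
clock 0.0
joints [ 1.2324  0.4352  0.025   1.5741 -0.0116  1.134  -0.0751]
dq [-0.0003  0.0007 -0.0019  0.0001 -0.0002  0.0022  0.0019]
joint_efforts [ -0.0004 -66.7854   0.9848 -31.4464  -0.0605   0.0429   0.0002]
position [ 0.1459 -0.6075  0.4039]
ee_rot [-3.1183 -0.3693  0.0005]
force [0.3717 0.5346 0.6127]
ft_torque [-0.0371 -0.0152 -0.0125]
width 0.998312069901652
side [[419.093    0.     254.9565]
 [  0.     419.093  189.1363]
 [  0.       0.       1.    ]] [[ 0.9841 -0.1048  0.1435  0.4212]
 [-0.1775 -0.6184  0.7656 -0.8406]
 [ 0.0086 -0.7789 -0.6271  0.7885]
 [ 0.      0.      0.      1.    ]]
top [[481.9604   0.     258.1204]
 [  0.     481.9604 200.4516]
 [  0.       0.       1.    ]] [[-0.0168 -0.9869  0.1608  0.382 ]
 [-0.9996  0.0203  0.0199 -0.0039]
 [-0.0229 -0.1604 -0.9868  1.4159]
 [ 0.      0.      0.      1.    ]]
```

View pics/side0.png

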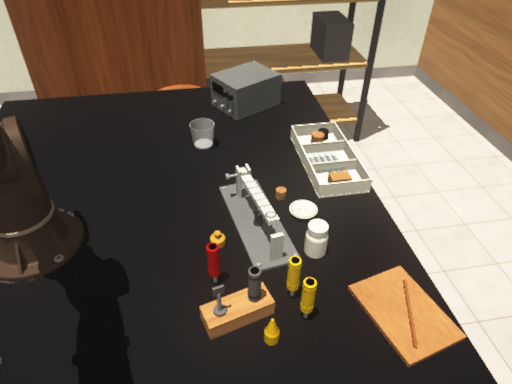

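View pics/top0.png

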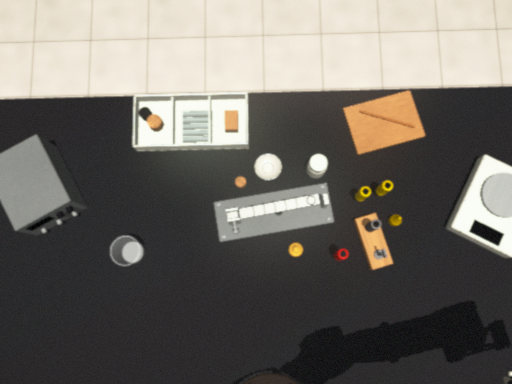

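The side view shows the rig at about (260,215), pin head near (232,177), the rack at (238,310) with the grey probe at (254,283) and the stirrer at (219,300). The red decoy is at (213,260) and the yellow ones at (294,275) and (308,295). I'll zoom in.

Run:
```python
import cv2
a=cv2.imread("pics/side0.png")[150:350,180:350]; cv2.imwrite("pics/s0z.png",cv2.resize(a,None,fx=3,fy=3,interpolation=cv2.INTER_CUBIC)[:600])
a=cv2.imread("pics/top0.png")[170:280,205:405]; cv2.imwrite("pics/t0z.png",cv2.resize(a,None,fx=4,fy=4,interpolation=cv2.INTER_CUBIC))
```

```text
(no output)
```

View pics/s0z.png

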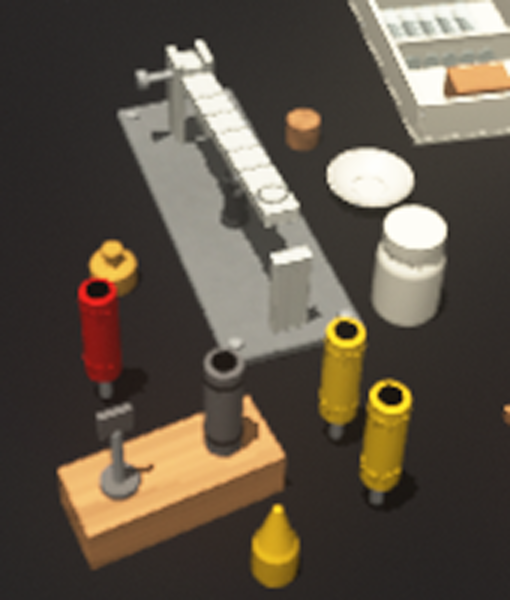

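View pics/t0z.png

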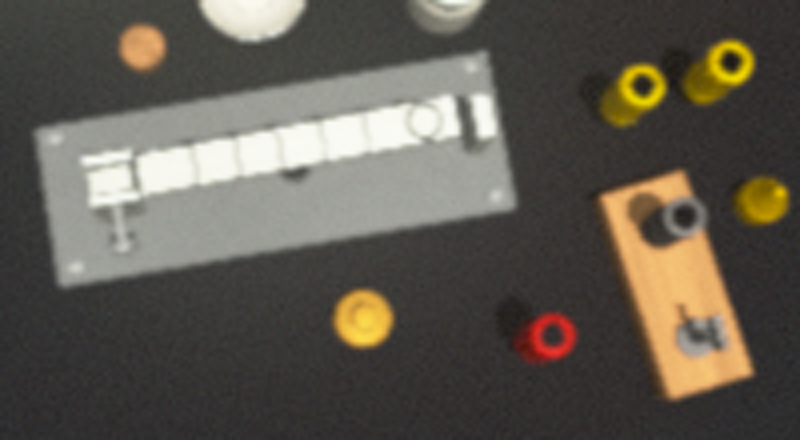

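```bash
cat > h.py <<'E'
import numpy as np,cv2
from cell import arm
np.set_printoptions(precision=4,suppress=True)
CI={n:arm.camera_info(n) for n in("side","top")}
def ray(n,uv):
    K=np.array(CI[n]["mtx"]);T=np.array(CI[n]["pose"])
    d=T[:3,:3]@np.linalg.solve(K,[uv[0],uv[1],1]);return T[:3,3],d
def plane(n,uv,z):
    o,d=ray(n,uv);return o+d*(z-o[2])/d[2]
def tri(us,ut):
    A=[];b=[]
    (o1,d1),(o2,d2)=ray("side",us),ray("top",ut)
    t=np.linalg.lstsq(np.c_[d1,-d2],o2-o1,rcond=None)[0]
    p,q=o1+t[0]*d1,o2+t[1]*d2
    return (p+q)/2,np.linalg.norm(p-q)
def proj(n,p):
    K=np.array(CI[n]["mtx"]);T=np.array(CI[n]["pose"])
    c=T[:3,:3].T@(np.array(p)-T[:3,3]);v=K@c;return v[:2]/v[2]
E
python3 - <<'E'
from h import *
Z=lambda u,v:((u+.5)/4+205-.5,(v+.5)/4+170-.5)
S=lambda u,v:((u+.5)/3+180-.5,(v+.5)/3+150-.5)
# plate via mask
im=cv2.imread("pics/top0.png");hsv=cv2.cvtColor(im,cv2.COLOR_BGR2HSV)
m=((hsv[...,1]<60)&(hsv[...,2]>75)).astype(np.uint8);m[:180]=0;m[245:]=0;m[:,:205]=0;m[:,345:]=0
n,l,st,c=cv2.connectedComponentsWithStats(m);i=1+np.argmax(st[1:,4]);print(st[i])
cn=cv2.findContours((l==i).astype(np.uint8),0,2)[0][0]
r=cv2.boxPoints(cv2.minAreaRect(cn));print(r)
for nm,P in(("mask",r),("man",[Z(35,130),Z(485,52),Z(516,208),Z(60,287)])):
    W=np.array([plane("top",p,.012) for p in P]);print(nm,W[:,:2],W.mean(0),[np.linalg.norm(W[k]-W[k-1]) for k in range(4)])
print("probe top",plane("top",Z(684,216),.128),tri(S(224,362),Z(684,216)))
print("pinhead",tri(S(143,78),Z(122,243)),plane("top",Z(122,243),.085))
print("ring",plane("top",Z(425,121),.118),tri(S(273,193),Z(425,121)))
W=np.array([plane("top",Z(*p),.04) for p in((600,195),(685,170),(753,375),(670,400))])
print("rack",W,W.mean(0),[np.linalg.norm(W[k]-W[k-1]) for k in range(4)])
print("index",plane("top",Z(485,116),.092))
print("dropper",plane("top",Z(768,200),.04),"stirrer",plane("top",Z(715,333),.12),"red",plane("top",Z(553,336),.118),"yel",plane("top",Z(640,87),.118),"weight",plane("top",Z(364,318),.04))
E
```

```text
[ 213  182  122   61 4936]
[[211.5527 200.391 ]
 [327.5995 180.4972]
 [334.8224 222.6305]
 [218.7756 242.5242]]
mask [[ 0.6137  0.1621]
 [ 0.6663 -0.1824]
 [ 0.5405 -0.1985]
 [ 0.4887  0.1412]] [ 0.5773 -0.0194  0.012 ] [np.float64(0.12667193539787688), np.float64(0.3485720810505746), np.float64(0.12683889950474392), np.float64(0.34355730476550517)]
man [[ 0.6084  0.1567]
 [ 0.66   -0.1771]
 [ 0.5435 -0.1951]
 [ 0.4921  0.1387]] [ 0.576  -0.0192  0.012 ] [np.float64(0.11771108714719376), np.float64(0.3378072273158151), np.float64(0.11787709299819732), np.float64(0.33772732034690983)]
probe top [ 0.5226 -0.2909  0.128 ] (array([ 0.5238, -0.2912,  0.1268]), np.float64(0.002085380644970265))
pinhead (array([0.5163, 0.088 , 0.0865]), np.float64(0.0009509499015452344)) [0.516  0.0881 0.085 ]
ring [ 0.592  -0.1214  0.118 ] (array([ 0.5933, -0.1215,  0.1183]), np.float64(0.0027071741605915914))
rack [[ 0.5484 -0.2516  0.04  ]
 [ 0.5653 -0.3131  0.04  ]
 [ 0.4189 -0.3525  0.04  ]
 [ 0.4025 -0.2935  0.04  ]] [ 0.4838 -0.3027  0.04  ] [np.float64(0.15187075186633797), np.float64(0.06375521646952961), np.float64(0.15162757545582825), np.float64(0.06129083159320176)]
index [ 0.5989 -0.1655  0.092 ]
dropper [ 0.5425 -0.3708  0.04  ] stirrer [ 0.4449 -0.3088  0.12  ] red [ 0.4449 -0.2017  0.118 ] yel [ 0.6125 -0.2683  0.118 ] weight [ 0.4638 -0.0804  0.04  ]
```

```bash
cat >> h.py <<'E'
from scipy.spatial.transform import Rotation as R
def go(p,yaw):
    s=arm.observe();Rm=R.from_rotvec(s["ee_rot"]).as_matrix()
    y0=np.arctan2(Rm[1,0],Rm[0,0]);d=Rm.T@(np.array(p)-s["position"])
    tw=-(yaw-y0);tw=(tw+np.pi/2)%np.pi-np.pi/2
    print("t",s["clock"],"pos",np.array(s["position"]),"yaw",y0,"F",np.array(s["force"]),"w",s["width"]*91.8,"tilt",Rm[:,2]);print("shift mm",d*1e3,"twist",tw)
E
python3 - <<'E'
from h import *
Z=lambda u,v:((u+.5)/4+205-.5,(v+.5)/4+170-.5)
S=lambda u,v:((u+.5)/3+180-.5,(v+.5)/3+150-.5)
print("fork top mid",plane("top",Z(112,178),.106))
for p in((118,110),(225,362),(357,318)):print("plate side",plane("side",S(*p),.012))
print("idx side",plane("side",S(290,258),.092))
go([.470,.080,.404],.154)
E
```

```text
fork top mid [0.5588 0.0931 0.106 ]
plate side [0.4958 0.1383 0.012 ]
plate side [ 0.5436 -0.196   0.012 ]
plate side [ 0.6589 -0.1687  0.012 ]
idx side [ 0.5991 -0.1688  0.092 ]
t 0.1 pos [ 0.1459 -0.6075  0.404 ] yaw 0.23568758282918847 F [ 0.3208 -1.2355  0.4221] w 91.59999846215479 tilt [-0.0005  0.0013 -1.    ]
shift mm [ 475.6645 -592.8457    0.778 ] twist 0.08168758282918853
```

Call:
move_arm(
  steps=[
    [119, -148, 0, 0.02],
    [238, -296, 0, 0.04],
    [357, -445, 0, 0.06],
    [476, -593, 0, 0.08],
    [476, -593, 0, 0.08],
    [476, -593, 0, 0.08],
    [476, -593, 0, 0.08],
    [476, -593, 0, 0.08],
    [476, -593, 0, 0.08],
    [476, -593, 0, 0.08],
    [476, -593, 0, 0.08],
    [476, -593, 0, 0.08],
    [476, -593, 0, 0.08],
    [476, -593, 0, 0.08],
    [476, -593, 0, 0.08],
    [476, -593, 0, 0.08],
  ],
  grip=0,
  grip_force=20,
)

```text
clock: 2.1
position: [0.47, 0.0785, 0.4048]
ee_rot: [3.132, 0.24, -0.0]
force: [0.7, -0.1, -0.5]
width: 0.008
```

Run:
```python
from h import *
go([.470,.079,.256],.154)
im=arm.get_image("side");cv2.imwrite("pics/s1.png",cv2.resize(im[100:330,150:400,::-1],None,fx=2.5,fy=2.5))
```

```text
t 2.1 pos [0.47   0.0785 0.4048] yaw 0.1532160930616523 F [ 0.7442 -0.112  -0.4673] w 0.6918464680053873 tilt [-0.0001 -0.0008 -1.    ]
shift mm [  0.0721  -0.6025 148.7497] twist -0.0007839069383477337
```

View pics/s1.png

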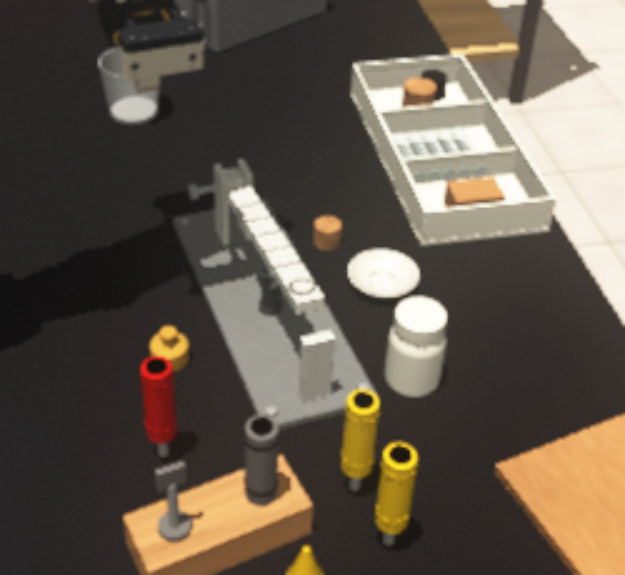

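The gripper is closed and hangs over the bench at about (160,60) in the crop, above and behind the pin head at (195,190). The way down is clear.

Call:
move_arm(
  steps=[
    [0, 0, 50, 0],
    [0, 0, 100, 0],
    [0, 0, 149, 0],
    [0, 0, 149, 0],
    [0, 0, 149, 0],
  ],
)

```text
clock: 2.78
position: [0.4709, 0.08, 0.2572]
ee_rot: [-3.132, -0.244, -0.002]
force: [-0.2, 0.1, 0.4]
width: 0.002
```

Run:
```python
from h import *
h=np.array([.559,.093]);p=h-.0355*np.array([np.cos(.154),np.sin(.154)])
go([*p,.256],.154)
for n in("side","top"):
    im=arm.get_image(n);c=im[130:300,190:330] if n=="side" else im[170:250,200:345]
    cv2.imwrite(f"pics/{n}2.png",cv2.resize(c[:,:,::-1],None,fx=3.5 if n=="side" else 5,fy=3.5 if n=="side" else 5))
```

```text
t 2.775 pos [0.4709 0.08   0.2572] yaw 0.1552655031338357 F [-0.2383  0.1351  0.3828] w 0.19037869819144962 tilt [ 0.0015  0.0002 -1.    ]
shift mm [53.4937  0.7637  1.3153] twist 0.001265503133835777
```

View pics/side2.png

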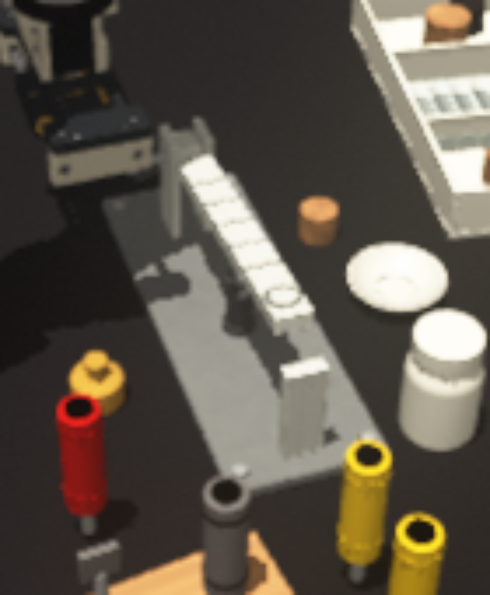

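View pics/top2.png

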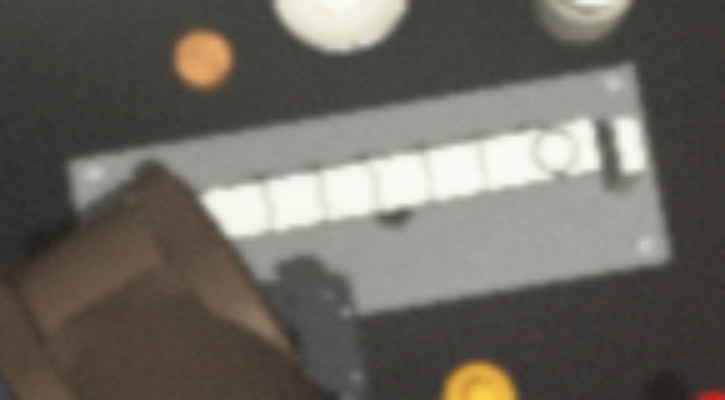

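Run:
```python
from h import *
for z in (.079,.1,.145,.2): 
    p=proj("side",[.4709,.08,z]);print(z,(p-[190,130])*3.5)
im=cv2.imread("pics/side2.png")[80:260,0:260];im=cv2.convertScaleAbs(im,alpha=2.5,beta=20);cv2.imwrite("pics/side2b.png",cv2.resize(im,None,fx=3,fy=3))
```

```text
0.079 [ 74.4151 179.2672]
0.1 [ 72.8843 157.9714]
0.145 [ 69.4825 110.6443]
0.2 [65.0835 49.4441]
```

View pics/side2b.png

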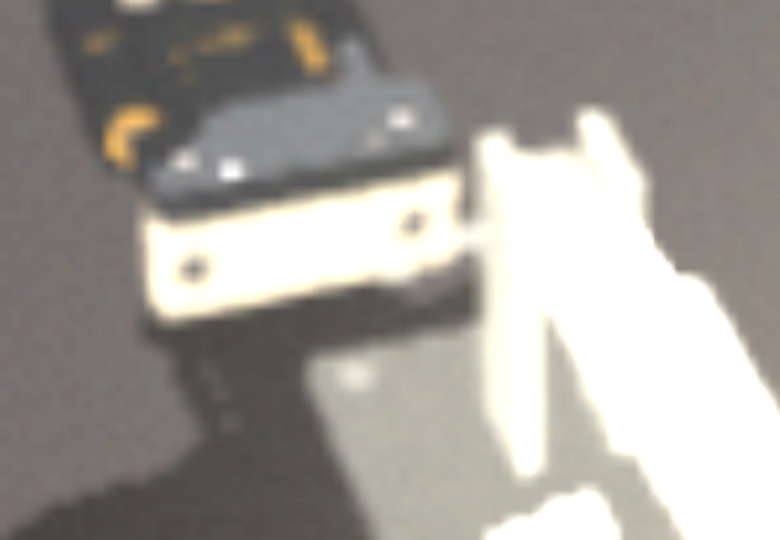

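The light block is the near end of the gripper's body, which hides the fingers. Its underside (about z 0.144) clears the fork. I'll push in stages.

Call:
move_arm(
  steps=[
    [15, 0, 1, 0],
    [22, 0, 1, 0],
    [27, 0, 1, 0],
    [32, 0, 1, 0],
    [37, 0, 1, 0],
    [41, 0, 1, 0],
    [45, 0, 1, 0],
    [45, 0, 1, 0],
  ],
)

```text
clock: 3.88
position: [0.5151, 0.087, 0.2546]
ee_rot: [-3.132, -0.244, -0.0]
force: [-1.3, -1.2, -1.1]
width: 0.007
```

Call:
move_arm(
  steps=[
    [2, 0, 0, 0],
    [4, 0, 0, 0],
    [6, 0, 0, 0],
    [7, 0, 0, 0],
    [7, 0, 0, 0],
  ],
)

```text
clock: 4.5
position: [0.5218, 0.0881, 0.2546]
ee_rot: [3.132, 0.244, -0.0]
force: [-3.0, -0.8, -2.2]
width: 0.006
```

Run:
```python
from h import *
h=np.array([.559,.093]);p=h-.0355*np.array([np.cos(.154),np.sin(.154)])
go([*p,.256],.154)
```

```text
t 4.5 pos [0.5218 0.0881 0.2546] yaw 0.15566839464427176 F [-3.0369 -0.7655 -2.2055] w 0.5691113785068869 tilt [-0. -0. -1.]
shift mm [ 2.0259  0.8245 -1.3863] twist 0.001668394644271709
```

Call:
move_arm(
  steps=[
    [1, 0, 0, 0],
    [2, 0, 0, 0],
    [2, 0, 0, 0],
  ],
)

```text
clock: 4.88
position: [0.5237, 0.0884, 0.2546]
ee_rot: [3.132, 0.244, -0.0]
force: [-3.2, -1.3, -3.2]
width: 0.005
```

Call:
move_arm(
  steps=[
    [1, 0, 0, 0],
    [2, 0, 0, 0],
    [2, 0, 0, 0],
  ],
)

```text
clock: 5.25
position: [0.5246, 0.0886, 0.2545]
ee_rot: [3.131, 0.245, -0.005]
force: [-8.0, -2.1, 1.9]
width: 0.008
```

Call:
move_arm(
  steps=[
    [1, 0, 0, 0],
    [1, 0, 0, 0],
  ],
)

```text
clock: 5.5
position: [0.5249, 0.0887, 0.2544]
ee_rot: [3.131, 0.245, -0.007]
force: [-12.3, -2.4, 5.5]
width: 0.005
```

Call:
move_arm(
  steps=[
    [1, 0, 0, 0],
    [1, 0, 0, 0],
  ],
)

```text
clock: 5.75
position: [0.5253, 0.0888, 0.2544]
ee_rot: [3.13, 0.245, -0.01]
force: [-16.2, -2.9, 9.3]
width: 0.003
```

The force climbs linearly while the tip stays put, so the head is against the cheek, at the position I expected. I'll back off, lift, open and check.

Call:
move_arm(
  steps=[
    [-10, 0, 0, 0],
    [-40, 0, 0, 0],
    [-65, 0, 0, 0],
    [-65, 0, -50, 0],
    [-65, 0, -100, 0],
    [-65, 0, -150, 0],
    [-110, 0, -160, 0],
    [-110, 0, -160, 0],
    [-110, 0, -160, 0],
  ],
  grip=70,
)

```text
clock: 6.88
position: [0.4195, 0.0721, 0.4153]
ee_rot: [3.132, 0.244, 0.005]
force: [0.4, -0.9, 0.2]
width: 0.763
```

Run:
```python
from h import *
go([.5235,-.291,.404],.154)
for n in("side","top"):
    im=arm.get_image(n);cv2.imwrite(f"pics/{n}3raw.png",im[:,:,::-1]);c=im[150:350,180:340] if n=="side" else im[170:280,205:405]
    f=3 if n=="side" else 4
    cv2.imwrite(f"pics/{n}3.png",cv2.resize(c[:,:,::-1],None,fx=f,fy=f,interpolation=cv2.INTER_CUBIC))
```

```text
t 6.875 pos [0.4195 0.0721 0.4153] yaw 0.1556381738243739 F [ 0.3736 -0.9154  0.2279] w 70.07158249548085 tilt [ 0.003   0.0001 -1.    ]
shift mm [ 46.3792 374.8194  11.5969] twist 0.001638173824373812
```

View pics/side3.png

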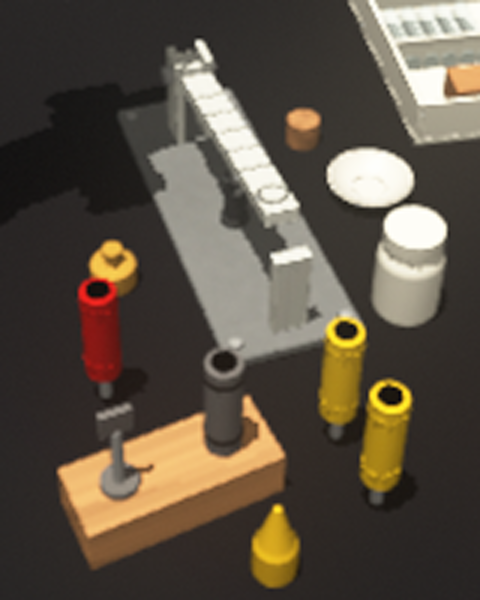

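View pics/top3.png

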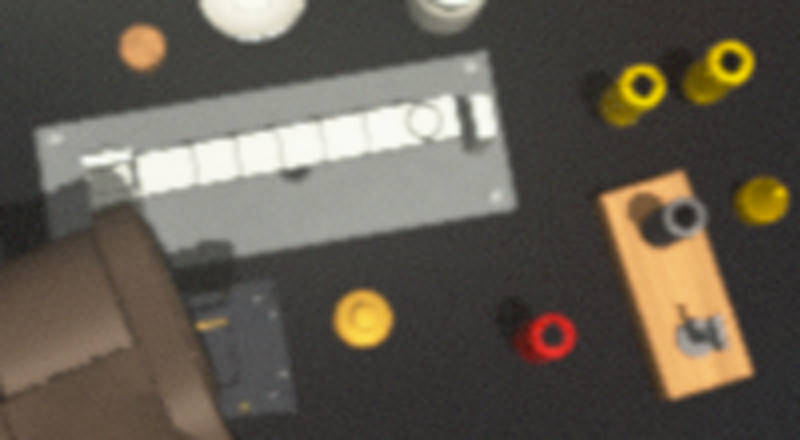

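The pin's shaft no longer shows left of the fork (around (165,78) in the side crop), so it is home, and nothing else has moved. Next is the probe, at about (0.523, -0.291). That agrees with the rack hole's computed place, (0.522, -0.292).

Call:
move_arm(
  steps=[
    [46, 60, 0, 0],
    [46, 120, 0, 0],
    [46, 180, 0, 0],
    [46, 240, 0, 0],
    [46, 300, 0, 0],
    [46, 360, 0, 0],
    [46, 375, 0, 0],
    [46, 375, 0, 0],
    [46, 375, 40, 0],
    [46, 375, 40, 0],
    [46, 375, 40, 0],
  ],
  grip=60,
)

```text
clock: 8.35
position: [0.5232, -0.29, 0.3758]
ee_rot: [-3.132, -0.248, -0.001]
force: [-0.4, 0.1, -0.1]
width: 0.655
```

Run:
```python
from h import *
go([.523,-.291,.254],.154)
```

```text
t 8.35 pos [ 0.5232 -0.29    0.3758] yaw 0.15775266691394949 F [-0.3908  0.1464 -0.1211] w 60.1114956178586 tilt [ 0.0008  0.0002 -1.    ]
shift mm [ -0.4561   0.9681 121.8274] twist 0.0037526669139493762
```

Call:
move_arm(
  steps=[
    [0, 1, 40, 0],
    [0, 1, 80, 0],
    [0, 1, 105, 0],
    [0, 1, 115, 0],
    [0, 1, 122, 0],
    [0, 1, 122, 0],
    [0, 1, 122, 0],
  ],
)

```text
clock: 9.22
position: [0.5231, -0.2925, 0.2538]
ee_rot: [3.131, 0.244, 0.002]
force: [-0.1, 0.2, -0.9]
width: 0.652
```

Run:
```python
from h import *
go([.523,-.291,.254],.154)
for n in("side","top"):
    im=arm.get_image(n);c=im[190:350,180:340] if n=="side" else im[170:280,295:435]
    f=3.5 if n=="side" else 4
    cv2.imwrite(f"pics/{n}4.png",cv2.resize(c[:,:,::-1],None,fx=f,fy=f,interpolation=cv2.INTER_CUBIC))
```

```text
t 9.225 pos [ 0.5231 -0.2925  0.2538] yaw 0.1556957443417102 F [-0.0761  0.1755 -0.8775] w 59.85418123739145 tilt [ 0.0014 -0.0008 -1.    ]
shift mm [ 0.1186 -1.454  -0.2486] twist 0.0016957443417102702
```

View pics/side4.png

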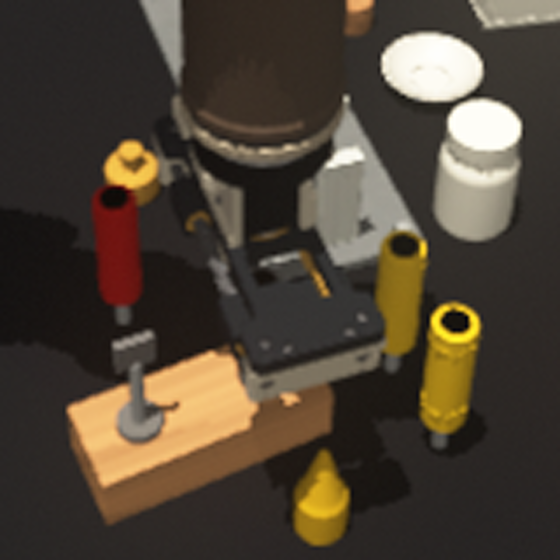

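View pics/top4.png

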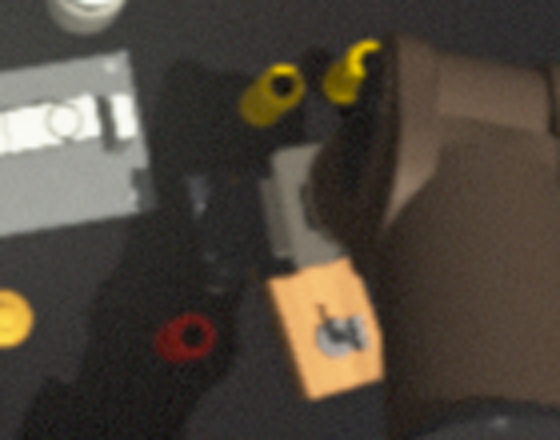

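The gripper straddles the probe in both views. The yellow pieces and the stirrer are clear of the fingers. I'll close now.

Call:
move_arm(
  steps=[
    [0, -1, 0, 0],
    [0, -1, 0, 0],
    [0, -1, 0, 0],
    [0, -1, 0, 0],
    [0, -1, 0, 0],
    [0, -1, 0, 0],
  ],
  grip=0,
  grip_force=30,
)

```text
clock: 10.07
position: [0.5226, -0.2914, 0.2527]
ee_rot: [3.132, 0.244, 0.0]
force: [-0.4, 0.7, 0.9]
width: 0.299
```

Run:
```python
from h import *
go([.523,-.291,.254],.154)
```

```text
t 10.075 pos [ 0.5226 -0.2914  0.2527] yaw 0.1556537049115496 F [-0.429   0.7283  0.856 ] w 27.449963649808538 tilt [ 0.     -0.0001 -1.    ]
shift mm [ 0.4852 -0.3158 -1.253 ] twist 0.0016537049115497027
```

Call:
move_arm(
  steps=[
    [0, 0, -10, 0],
    [0, 0, -25, 0],
    [0, 0, -50, 0],
    [0, 0, -90, 0],
    [0, 0, -130, 0],
    [0, 0, -160, 0],
    [0, 0, -160, 0],
    [0, 0, -160, 0],
    [0, 0, -160, 0],
  ],
)

```text
clock: 11.2
position: [0.5222, -0.2912, 0.4115]
ee_rot: [-3.131, -0.244, 0.003]
force: [-0.3, -0.8, -1.3]
width: 0.3
```

Run:
```python
from h import *
go([.593,-.1225,.37],.154)
im=arm.get_image("side")
cv2.imwrite(f"pics/side5.png",cv2.resize(im[150:350,180:350,::-1],None,fx=3,fy=3,interpolation=cv2.INTER_CUBIC))
```

```text
t 11.2 pos [ 0.5222 -0.2912  0.4115] yaw 0.15580074822136164 F [-0.331  -0.8102 -1.2645] w 27.502069145373614 tilt [-0.002   0.0009 -1.    ]
shift mm [  96.2232 -155.6512   41.5153] twist 0.0018007482213615589
```

View pics/side5.png

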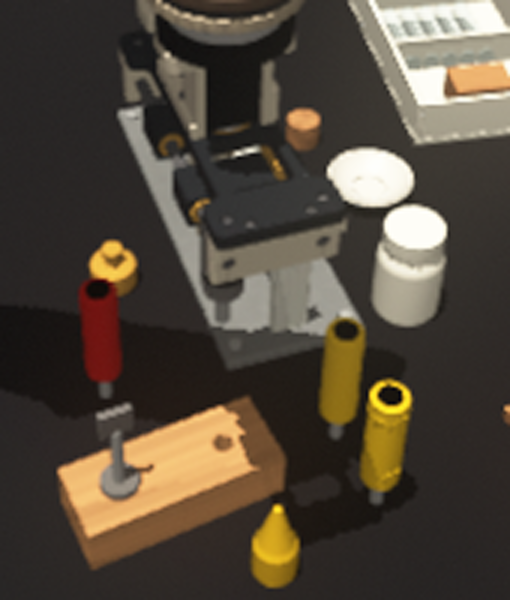

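The probe is held upright, with its rod tip visible at (221,318). The rack hole is empty and the neighbours are untouched. I'll hover over the ring.

Call:
move_arm(
  steps=[
    [24, -38, 0, 0],
    [48, -76, 0, 0],
    [72, -114, 0, 0],
    [90, -145, 0, 0],
    [96, -155, 0, 0],
    [96, -155, 18, 0],
    [96, -155, 33, 0],
    [96, -155, 33, 0],
    [96, -155, 33, 0],
  ],
)

```text
clock: 12.38
position: [0.5934, -0.1239, 0.38]
ee_rot: [3.132, 0.243, 0.0]
force: [-0.2, -1.0, -0.5]
width: 0.297
```

Run:
```python
from h import *
go([.593,-.122,.361],.154)
s=arm.observe();t=np.array(s["position"])-[0,0,.243]
print("tip exp px crop",(proj("side",t)-[220,190]+.5)*5)
print("ring rest exp",(proj("side",[.5928,-.122,.118])-[220,190]+.5)*5)
im=arm.get_image("side")
cv2.imwrite(f"pics/side6.png",cv2.resize(im[170:270,220:340,::-1],None,fx=5,fy=5,interpolation=cv2.INTER_CUBIC))
im=arm.get_image("top")
cv2.imwrite(f"pics/top6.png",cv2.resize(im[150:260,205:365,::-1],None,fx=4,fy=4,interpolation=cv2.INTER_CUBIC))
```

```text
t 12.375 pos [ 0.5934 -0.1239  0.38  ] yaw 0.15486524467051593 F [-0.2111 -0.9711 -0.5457] w 27.30774182850538 tilt [ 0.0001 -0.0001 -1.    ]
shift mm [-0.0925 -1.9148 18.9573] twist 0.0008652446705159633
tip exp px crop [255.3869  96.8595]
ring rest exp [252.0935 124.3202]
```

View pics/side6.png

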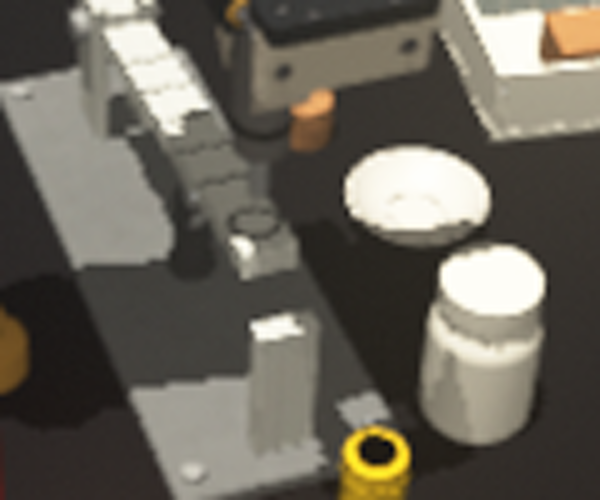

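View pics/top6.png

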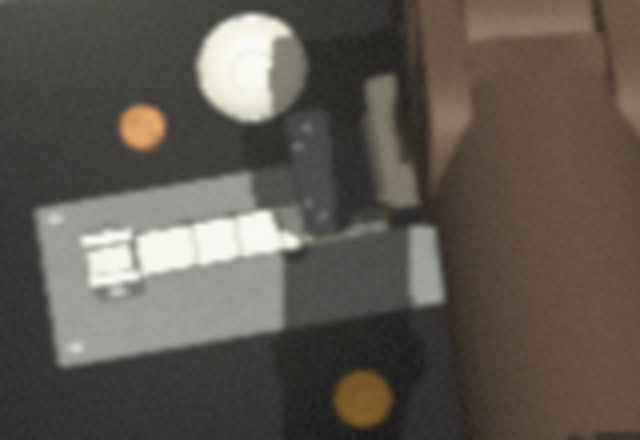

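The rod tip is at about (258,198) and the ring at (255,220), matching the predicted pixels. The tip is straight above the ring. I'll press down slowly.

Call:
move_arm(
  steps=[
    [0, 0, 8, 0],
    [0, 0, 14, 0],
    [0, 0, 18, 0],
    [0, 0, 21, 0],
    [0, 0, 24, 0],
    [0, 0, 27, 0],
    [0, 0, 30, 0],
    [0, 0, 33, 0],
    [0, 0, 36, 0],
    [0, 0, 38, 0],
    [0, 0, 38, 0],
    [0, 0, 38, 0],
    [0, 0, 38, 0],
  ],
)

```text
clock: 14.1
position: [0.5934, -0.1234, 0.3418]
ee_rot: [3.132, 0.244, 0.0]
force: [1.1, -2.5, 2.3]
width: 0.3
```

```bash
cat > look.py <<'E'
from h import *
import sys
k=sys.argv[1]
go([.5928,-.124,.335],.154)
ims=[arm.get_image("side").astype(float) for _ in range(3)]
im=np.mean(ims,0).clip(0,255).astype(np.uint8)
cv2.imwrite(f"pics/side{k}raw.png",im[:,:,::-1])
cv2.imwrite(f"pics/side{k}.png",cv2.resize(cv2.convertScaleAbs(im[180:265,230:310,::-1],alpha=1.5),None,fx=7,fy=7,interpolation=cv2.INTER_CUBIC))
zs=[]
s=arm.observe();print("after",np.array(s["position"]),np.array(s["force"]))
off=np.array([230,180])
f=lambda p:(proj("side",p)-off+.5)*7
h=np.array([.559,.093]);ux=np.array([np.cos(.154),np.sin(.154)]);uy=np.array([-ux[1],ux[0]])
for x,y in((-.014,-.242),(.014,-.242)):print("level end corner px",f([*(h+x*ux+y*uy),.092]))
for x,y in((-.015,-.256),(.015,-.256),(-.015,-.268),(.015,-.268)):print("index corner px",f([*(h+x*ux+y*uy),.092]))
E
python3 look.py 7
```

```text
t 14.1 pos [ 0.5934 -0.1234  0.3418] yaw 0.15568889361943333 F [ 1.0946 -2.469   2.2602] w 27.567513222391245 tilt [ 0.0002 -0.0001 -1.    ]
shift mm [-0.7059  0.5348  6.8498] twist 0.0016888936194332516
after [ 0.5934 -0.1233  0.3418] [-0.0363 -1.4074  2.1476]
level end corner px [266.0019 356.4385]
level end corner px [343.2209 337.9925]
index corner px [277.8017 385.0942]
index corner px [361.2834 364.9042]
index corner px [290.5434 409.5593]
index corner px [374.6759 388.9929]
```

View pics/side7.png

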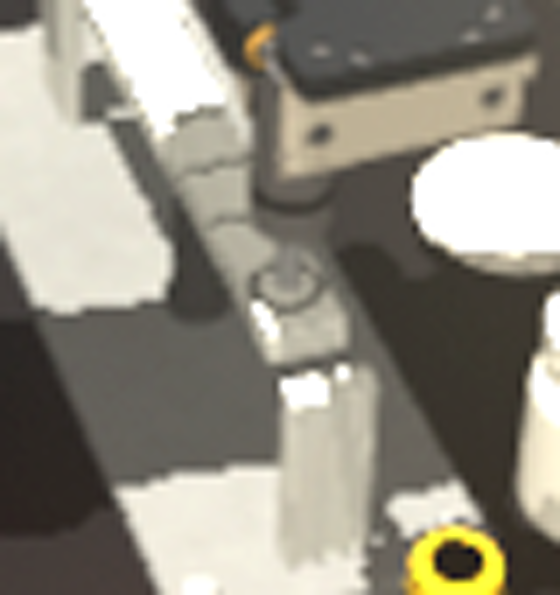

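Call:
move_arm(
  steps=[
    [0, 0, 2, 0],
    [0, 0, 4, 0],
    [0, 0, 6, 0],
    [0, 0, 7, 0],
    [0, 0, 7, 0],
    [0, 0, 7, 0],
    [0, 0, 7, 0],
  ],
)

```text
clock: 15.12
position: [0.5934, -0.1233, 0.3348]
ee_rot: [3.132, 0.244, 0.0]
force: [1.7, -1.3, 1.8]
width: 0.296
```

```bash
python3 look.py 8
```

```text
t 15.125 pos [ 0.5934 -0.1233  0.3348] yaw 0.15572636322772943 F [ 1.7437 -1.3428  1.8025] w 27.16292965014898 tilt [ 0.0001 -0.0001 -1.    ]
shift mm [-0.6806  0.5629 -0.2209] twist 0.001726363227729344
after [ 0.5934 -0.1233  0.3348] [ 0.5256 -1.8439  1.7612]
level end corner px [266.0019 356.4385]
level end corner px [343.2209 337.9925]
index corner px [277.8017 385.0942]
index corner px [361.2834 364.9042]
index corner px [290.5434 409.5593]
index corner px [374.6759 388.9929]
```

View pics/side8.png

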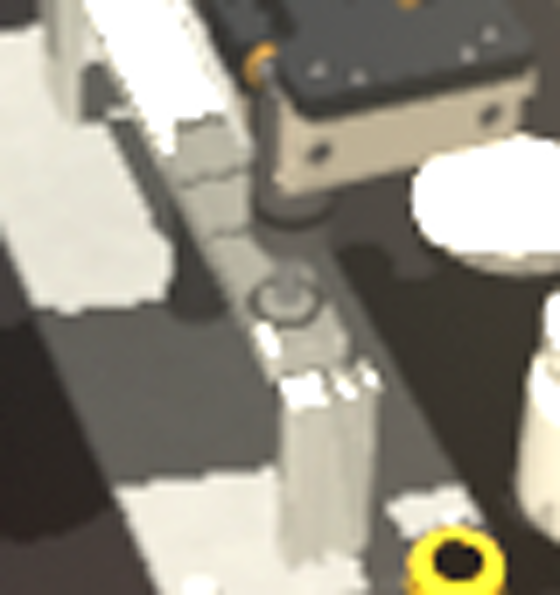

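```bash
cat > z.py <<'E'
from h import *
import sys
k=sys.argv[1]
im=np.mean([arm.get_image("side").astype(float) for _ in range(16)],0)
s=arm.observe();print(np.array(s["position"]),np.array(s["force"]))
c=((im[205:245,255:295,::-1]-40)*1.6).clip(0,255).astype(np.uint8)
cv2.imwrite(f"pics/z{k}.png",cv2.resize(c,None,fx=14,fy=14,interpolation=cv2.INTER_CUBIC))
f=lambda p:(proj("side",p)-[255,205]+.5)*14
h=np.array([.559,.093]);ux=np.array([np.cos(.154),np.sin(.154)]);uy=np.array([-ux[1],ux[0]])
for nm,y,L in(("ring",-.22,[0]),("end",-.242,[-.014,.014]),("idx far",-.256,[-.015,.015]),("idx near",-.268,[-.015,.015])):
  for x in L:
    q=h+x*ux+y*uy
    print(nm,f([*q,.092]),"per +5mm z",f([*q,.097])-f([*q,.092]))
E
python3 z.py 9
```

```text
[ 0.5934 -0.1233  0.3347] [-0.4792 -2.8044  2.4125]
ring [213.7338 259.3491] per +5mm z [  0.8951 -21.221 ]
end [182.0038 362.877 ] per +5mm z [  0.8123 -21.3175]
end [336.4418 325.985 ] per +5mm z [  1.2935 -21.2782]
idx far [205.6033 420.1884] per +5mm z [  0.8968 -21.3637]
idx far [372.5667 379.8083] per +5mm z [  1.4218 -21.3235]
idx near [231.0868 469.1186] per +5mm z [  0.9876 -21.3997]
idx near [399.3517 427.9858] per +5mm z [  1.5207 -21.3613]
```

View pics/z9.png

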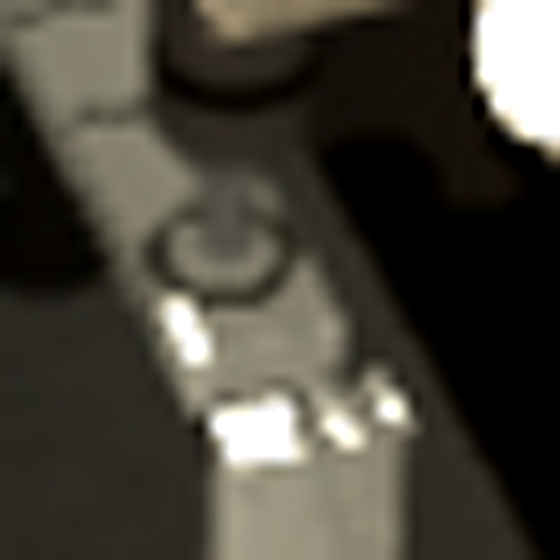

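Run:
```python
from h import *
im=arm.get_image("side");cv2.imwrite("pics/fin.png",cv2.resize(im[140:350,170:350,::-1],None,fx=2.8,fy=2.8,interpolation=cv2.INTER_CUBIC))
```

```text
(no output)
```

View pics/fin.png

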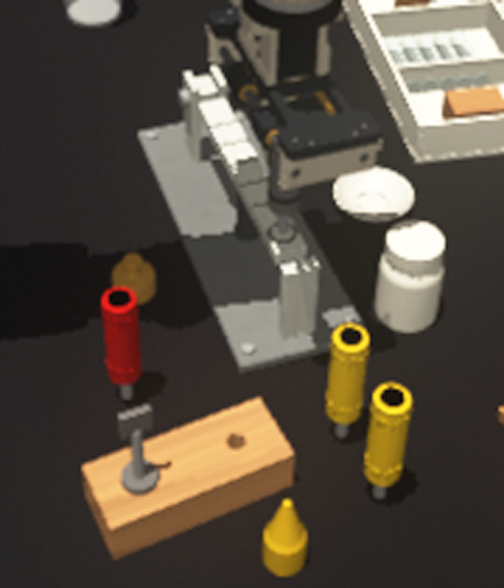

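The probe tip stands in the ring at (284,230), and the lever's top runs level into the index post's top at (298,268). The pin is home at (188,95), and nothing else has moved. I'm handing in.

```bash
python3 -c "
from cell import arm
print(arm.sign_off())"
```

```text
the job is handed in; nothing more can be done
None
```

I pushed the hinge pin home, took the grey probe from the rack, and pressed it upright on the ring until the lever was level. I handed in at about 16 s with the probe still pressed and gripped.

- **Pin:** I pushed until the head stopped moving and the force rose to about 16 N. It stopped about where the fully-home position should be, and the pictures show no shaft outside the fork.
- **Lever level:** the arm's height puts the probe tip at about 92 mm. The ring and the index post appear in the side picture within about 1 mm of their predicted level places. The tip is about 1 mm from the ring's centre.
- **Force:** the press works out at roughly 3 to 3.5 N once the probe's weight is added back. The reading is noisy by about 1 N, so it is only a rough check. It also showed 1 to 3 N sideways, part of which was there before contact.
- **Surroundings:** the last pictures show the other things near the rig and rack unmoved and only the probe touching the lever.
- **Disagreement:** the rig position from the base-plate corners was 4 to 5 mm off along the lever from the one given by the ring, fork, pin and post. I used the latter, and the tip landed in the ring.

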